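Seat a circuit panel in its jig and flip the toggle clamp shut on it

TASK

Slide the white circuit panel away from you between the jig's rails until you feel it bear on the back stop, and press it home there for a moment, gently, because its break-off bridges crack easily. Then flip the toggle clamp shut on it with one fingertip push on the handle, over and down until it snaps past centre, without letting it spring back on the way or leaning hard on it. Leave the panel clamped fully home and the other things on the mat where they are.

Things in the scene. Friction and masses are not known exactly. Their poses are not given: they have to be found in the camera images.
- panel_centre (a point): Centre (mid-thickness) of the loose white circuit panel, a rigid plate 120 mm long (its x, the sliding direction), 100 mm wide (y), 3 mm thick, about 65 g, with small boards, gold slots and holes in it and a plain 14 mm strip along each long side. It lies on the jig's base board between two edge rails, 1.5 mm play each side, and starts 12 to 40 mm short of the back stop.
- panel_edge (a point): Middle of the panel's near (-x) edge, at mid-thickness: where to push it, towards the panel's +x. The edge overhangs the base board, still by 10 mm or more once home, so a fingertip standing outside it may reach lower than the panel's underside; below is free space down to the mat. Sliding takes under 1 N.
- jig: Fixed plywood jig, origin at the centre of its underside, on the mat 2 mm above the bench. x: sliding direction of the panel, away from the robot; y: from the panel towards the clamp handle; z up. Base board 135 x 240 x 15 mm (x, y, z); on it edge rails 8 mm high, and the panel midway between them at y -55 mm. The toggle clamp stands at x = 0, its bar reaching over the panel.
- board_end (a point): Middle of the board's far edge between the rails, on its top, at x 67.5, y -55 mm in the jig's frame. The back stop, an aluminium bar 12 x 102 x 8 mm (x, y, z) across the rails, is screwed down in slots short of here and set anew each time: its face to the panel stands 25 to 42 mm before this point, not measured. Home is where the panel's far edge bears on it; it is rigid.
- clamp_handle (a joint): Handle angle, rad: 0 fully open (rising 63 degrees above level towards the jig's +y), 1.0 shut on its stop (still rising 6 degrees). Rise above level = 1.105 - value. Starts open and stays put while unloaded. With the panel home it resists from about 0.65, by at most some 8 N at the grip, until dead centre at 0.91: let go before, it springs back; past it, it snaps shut.
- clamp_pivot (a point): Centre of the handle's pivot pin, 43 mm above the jig's underside, at x 0, y 79 mm in the jig's frame; the handle turns here about the jig's x axis, closing from upright over towards +y and down.
- grip_top (a point): Point on the upper (-y) face of the handle's black grip where a fingertip pushes well: 92 mm from the pivot along the handle, 5.5 mm off its centre line. The grip reaches from 37 to 117 mm from the pivot and is 18 mm wide (along the jig's x) and 11 mm thick. The push goes square to this face. Free space on this side: the raised bar is over 80 mm away.
- clamp_pad: Rubber pad, 13 mm across, 9 mm high, sprung, at the foot of the spindle on the clamp's bar; origin at the centre of its underside. Raised while the clamp is open; shut, it bears on the strip along the panel's +y side with some 25 N.
- offcut: Bystander: loose piece of pale wood, 45 x 120 x 22 mm; origin at the centre of its underside.
- tape_roll: Bystander: loose roll of tape lying flat, 92 mm across, 25 mm high; origin at the centre of its underside.
- screwdriver: Bystander: loose screwdriver with a black handle, 170 mm long, lying along its x; origin under its middle.
- flux_jar: Bystander: loose small jar with a white lid, 48 mm across, 55 mm high; origin at the centre of its underside.
There are look-alikes about, which are no part of the job. What is meant by the part that bears panel_centre is not green, and is the smaller of those in its own colour.

How it is judged (in metres and radians):
On the way, in this order (a step that is already met when the one before it is completed fails the run):
1. the panel bears on the back stop with more than 1.5 N while the clamp is still open (contact force between panel and back_stop above 1.5 N and x of panel_centre in the frame of back_stop above -0.062 m and value of joint clamp_handle below 0.6 rad), for 0.15 s.
2. the clamp is shut past centre and its pad presses on the panel (value of joint clamp_handle above 0.96 rad and contact force between clamp_pad and panel above 8 N), for 0.2 s.
At the end, for the whole second after the job is handed in: The clamp handle is shut past centre (joint above 0.96 rad) with the pad pressing on the panel (more than 8 N); the panel lies flat between the rails, at rest, its far edge within 2 mm of the back stop and in line with the jig within 2 degrees (all of step 2 and x of panel_centre in the frame of back_stop above -0.062 m and y of panel_centre in the frame of jig between -0.058 and -0.052 m and z of panel_centre in the frame of jig below 0.0185 m and angle between the x axis of panel_centre and the x axis of jig, either way round below 0.035 rad and linear speed of panel below 0.01 m/s); the robot touches nothing.
It fails at once if the panel is pushed with more than 20 N (its break-off bridges crack) (contact force between the fingers and panel above 20 N).
It fails at once if the handle is pushed with more than 25 N (contact force between the fingers and clamp_handle above 25 N).
It fails at once if the half-closed handle springs back open (value of joint clamp_handle between 0.5 and 0.85 rad and velocity of joint clamp_handle below -0.5 rad/s).
It fails at once if a bystander is moved by more than 20 mm (distance of any of offcut, tape_roll, screwdriver, flux_jar from where it was at the start of the episode above 0.02 m).
It also fails if it takes over 54 s, if anything falls off the work surface, if the arm or the gripper's body presses on something with over 40 N, if the wrist force passes 120 N, or if a joint passes its speed limit or range.

ROBOT

A 6-joint arm with a two-finger parallel gripper is mounted at the origin on the work surface. World frame = base frame: x ahead of the robot, y to its left, z up, the work surface at z = 0. Lengths are in m, angles in degrees, forces in N, time in s.
With the tool pointing down it reaches from about 0.3 to 0.85 m from the base axis. Payload 4.2 kg.
Tool frame: the origin (TCP) lies on the mounting face of the last link; the fingertips stand 191 mm ahead of it and the grasp point (between the pads) lies 172 mm ahead of it; z points along the fingers, y is the direction in which the jaws open and shut (so a half turn about z gives the same grasp; the last joint's range is limited). The gripper opens to 91 mm and grips with 3 to 60 N. Pads are 32 mm wide; open, the fingers measure 118 mm over their backs; the gripper's body (76 mm by 178 mm) begins 60 mm behind the grasp point.
Start: joints at [63.942, 18.312, 89.639, -0, 72.044, -1.146], TCP at [0.242, 0.521, 0.405] pointing down, gripper open.
Joint ranges: [-177.97, 177.97], [-48.28, 115.42], [12.27, 149.76], [-77.06, 257.06], [2.81, 150.46], [-146.56, 146.56]. Speed limits (degrees/s): [147.25, 147.25, 180, 180, 180, 180].

INTERFACE

Orientations are given as [roll, pitch, yaw] about the fixed x, y, z axes, in that order (R = Rz(yaw) Ry(pitch) Rx(roll)).
In Python, from rig import telemetry, snapshot, robot gives the robot as it stands.
- The arm moves only by the shell command python3 -m jog 'ROWS'. ROWS is JSON, a list of rows, each a list of 3 entries, a list of its own where there are three numbers: the turn, a rotation vector about the tool's x, y, z in degrees, then the shift along the tool's x, y, z in m, then the closure, from -1 (fully open) to 1 (shut). In form: [[[rx, ry, rz], [x, y, z], jaw], ...]. A call has 1 to 10 rows; each row shifts and turns the commanded pose from where the row before left it, along the tool's axes as they then stand; what a row does not reach is not made up. A row lasts 1/12 s, in which the tool goes at most 41.7 mm and 7.16 degrees, less where a joint would pass 70% of its speed; a pose out of reach is approached as far as the arm can. A call with a gripper value outside its range is refused whole. The fingers move at their own pace and stop on an object; the grip force is fixed at half the most. Time passes only in rows, so rows that do not move let the fingers close. It gives the time, the measured TCP pose, the force and the opening at its end, in the units of the state.
- telemetry.get_obs(): the state, without advancing time (a new reading comes with each control period).
- snapshot(name): name is "side" or "top" or "wrist"; returns a dict with "img" (400x640x3 uint8, blue, green, red), "K" (3x3 intrinsics, pixels), "world_to_cam" (4x4, takes a point from world to camera coordinates); the wrist camera has in their place "mount" (4x4, takes a point from camera to tool coordinates, whose origin is the TCP and whose axes are the flange's). Camera axes: x right, y down, z forward; pixel columns grow to the right and rows downward; lengths in m; the calibration is good to about 2 mm. A picture is of the moment at which its call begins: read the wrist's pose just before it. There is no depth.
- robot.sign_off(): hands the job in, once; it reports no verdict.
The state is a dict: "t": time; "joints": joint angles; "dq": joint speeds; "joint_efforts": joint torques, N m; "tool_pos": TCP position; "ee_rot": TCP orientation; "force": force on the tool from outside, world axes, zero at the start; "moment": the same for the moment, N m; "grip_width": opening from 0.0 (shut) to 1.0 (fully open).
Only numpy, scipy, OpenCV 4.12 (cv2) and the standard library are available. Lean on these libraries where they do the work, as an engineer would, in place of code of your own. Each camera call takes 0.05 s, during which the arm holds its last target. There are 200 camera calls.

## Working session

There is one attempt and no reset: what is moved stays moved. The work goes in short steps, Python scripts to look and compute and a shell command to move; the robot and the scene stay as the last step left them, time stands still between calls to the robot, and variables do not carry over. Pictures are saved under pics/ and viewed, about 8 in all and at most 12, crops included, and the job is handed in when it is done.

```bash
mkdir -p pics; ls
python3 - <<'E'
from rig import telemetry, snapshot
import cv2,numpy as np
o=telemetry.get_obs();print(o)
for n in("top","side"):
    s=snapshot(n);cv2.imwrite(f"pics/{n}0.png",s["img"]);np.savez(f"{n}.npz",K=s["K"],T=s["world_to_cam"]);print(n,s["K"],s["world_to_cam"])
E
```

```text
pics
{'t': 0.0, 'joints': array([ 6.39413927e+01,  1.83505029e+01,  8.97051374e+01, -3.79673066e-04,
        7.20424060e+01, -1.14473711e+00]), 'dq': array([ 0.07432729,  0.0636477 ,  0.05035583,  0.01711163,  0.0352759 ,
       -0.09285424]), 'joint_efforts': array([-3.61851289e-04, -4.12464094e+01, -2.31972921e+01,  7.27709010e-02,
        4.57828317e-02, -1.47779515e-04]), 'tool_pos': array([0.24213998, 0.52135086, 0.40393999]), 'ee_rot': array([-1.79901966e+02, -1.59787458e-03,  1.55086246e+02]), 'force': array([-0.13345428, -0.90304057, -0.4510913 ]), 'moment': array([ 0.02776688, -0.07916934, -0.01138   ]), 'grip_width': 0.9996002382211969}
top [[402.68306449   0.         311.75926201]
 [  0.         402.68306449 201.49665309]
 [  0.           0.           1.        ]] [[ 5.37935364e-03 -9.99984913e-01  1.11221296e-03 -1.08916063e-02]
 [-9.82778012e-01 -5.49222848e-03 -1.84708459e-01  6.19235434e-01]
 [ 1.84711781e-01 -9.94463187e-05 -9.82792729e-01  1.13668372e+00]
 [ 0.00000000e+00  0.00000000e+00  0.00000000e+00  1.00000000e+00]]
side [[431.05363555   0.         323.99128342]
 [  0.         431.05363555 202.85843847]
 [  0.           0.           1.        ]] [[ 8.97759254e-01 -4.40485955e-01  6.67029505e-04 -5.42896315e-01]
 [-3.29563017e-01 -6.72689193e-01 -6.62478277e-01  2.71964358e-01]
 [ 2.92261080e-01  5.94526176e-01 -7.49080828e-01  9.29176882e-01]
 [ 0.00000000e+00  0.00000000e+00  0.00000000e+00  1.00000000e+00]]
```

View pics/top0.png

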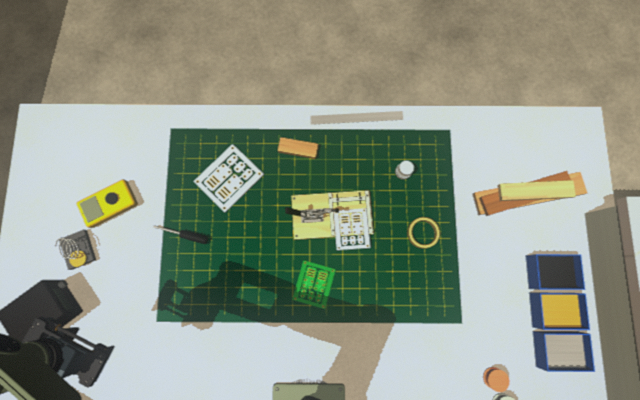

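View pics/side0.png

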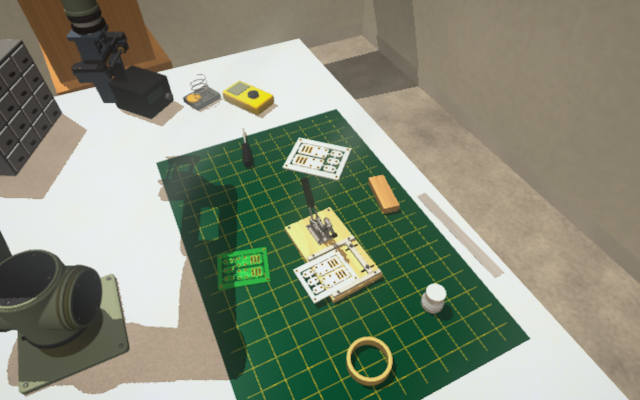

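```bash
cat > h.py <<'E'
import numpy as np,cv2
from rig import telemetry,snapshot
from scipy.spatial.transform import Rotation as R
def pose():
    o=telemetry.get_obs();T=np.eye(4);T[:3,:3]=R.from_euler('xyz',o['ee_rot'],degrees=True).as_matrix();T[:3,3]=o['tool_pos'];return T
def cam(n):
    P=pose();s=snapshot(n);W=s['world_to_cam'] if n!='wrist' else np.linalg.inv(P@s['mount']);return s['img'],s['K'],W
def ray(uv,K,W,z):
    C=np.linalg.inv(W);d=C[:3,:3]@np.linalg.inv(K)@[uv[0],uv[1],1];c=C[:3,3];return c+d*(z-c[2])/d[2]
def proj(p,K,W):
    q=W[:3,:3]@p+W[:3,3];q=K@q;return q[:2]/q[2]
def step(goalT,P=None):
    D=np.linalg.inv(pose() if P is None else P)@goalT
    return R.from_matrix(D[:3,:3]).as_rotvec(degrees=True),D[:3,3]
E
python3 - <<'E'
from h import *
t=np.load('top.npz')
for p in [(291,195),(369,190),(373,235),(293,240)]: print(ray(p,t['K'],t['T'],.017).round(3))
s=snapshot('wrist');print(s['mount'].round(3),s['K'])
i=cv2.imread('pics/top0.png')[170:260,270:400];cv2.imwrite('pics/topc.png',cv2.resize(i,None,fx=6,fy=6,interpolation=cv2.INTER_CUBIC))
E
```

```text
[0.647 0.057 0.017]
[ 0.664 -0.184  0.017]
[ 0.525 -0.193  0.017]
[0.509 0.048 0.017]
[[-0.001 -0.971 -0.241  0.067]
 [ 1.    -0.001  0.    -0.001]
 [-0.001 -0.241  0.971  0.021]
 [ 0.     0.     0.     1.   ]] [[300.15570119   0.         319.47840738]
 [  0.         300.15570119 205.68432583]
 [  0.           0.           1.        ]]
```

View pics/topc.png

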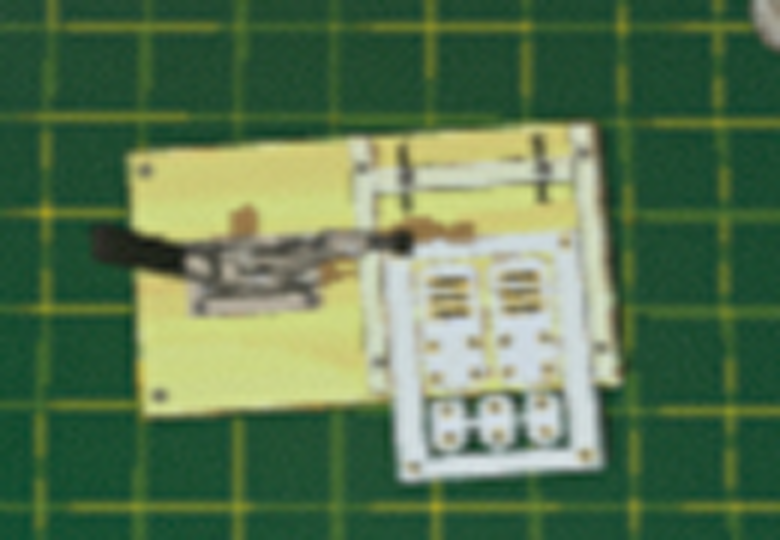

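Run:
```python
from h import *
t=np.load('top.npz')
c=np.array([(128,152),(597,122),(622,382),(145,417)]);uv=(c+.5)/6-.5+[270,170]
w=np.array([ray(p,t['K'],t['T'],.017)[:2] for p in uv])
m=np.array([(.0675,.12),(.0675,-.12),(-.0675,-.12),(-.0675,.12)])
S=(w-w.mean(0)).T@(m-m.mean(0));a=np.arctan2(S[1,0]-S[0,1],S[0,0]+S[1,1]);print(w.mean(0),np.degrees(a))
M=np.array([[np.cos(a),-np.sin(a)],[np.sin(a),np.cos(a)]]);print((w-w.mean(0)-m@M.T).round(4))
np.savez('jig0.npz',o=w.mean(0),a=a)
def goal(yaw,x,y,z):
    T=np.eye(4);T[:3,:3]=R.from_euler('xyz',[180,0,yaw],degrees=True).as_matrix();T[:2,3]=w.mean(0)+M@[x,y];T[2,3]=z;return T
g=goal(180+np.degrees(a),-.17,-.055,.36);print(g,step(g))
p=uv*0
for q in [(389,262),(580,235),(604,467),(400,482)]:
    q=(np.array(q)+.5)/6-.5+[270,170];print('panel',(M.T@(ray(q,t['K'],t['T'],.02)[:2]-w.mean(0))).round(4))
for q in [(370,196),(572,180)]:
    q=(np.array(q)+.5)/6-.5+[270,170];print('stop face',(M.T@(ray(q,t['K'],t['T'],.025)[:2]-w.mean(0))).round(4))
```

```text
[ 0.58825331 -0.06881383] 4.293267595020109
[[ 0.0006  0.0009]
 [-0.0003 -0.0008]
 [ 0.0003 -0.0005]
 [-0.0007  0.0004]]
[[-9.97193937e-01 -7.48615544e-02 -9.16789630e-18  4.22847727e-01]
 [-7.48615544e-02  9.97193937e-01  1.22121036e-16 -1.36385958e-01]
 [-7.70371978e-34  1.22464680e-16 -1.00000000e+00  3.60000000e-01]
 [ 0.00000000e+00  0.00000000e+00  0.00000000e+00  1.00000000e+00]] (array([-7.60615623e-02, -2.21322168e-02, -2.92059208e+01]), array([-0.44096954, -0.52040459,  0.044792  ]))
panel [ 0.0015 -0.008 ]
panel [ 0.0086 -0.106 ]
panel [-0.1093 -0.1069]
panel [-0.1096 -0.0046]
stop face [ 0.0352 -0.0007]
stop face [ 0.0363 -0.1039]
```

```bash
python3 -m jog '[[[0,0,0],[-0.026,-0.0306,0.0026],1],[[0,0,0],[-0.026,-0.0306,0.0026],1],[[0,0,0],[-0.026,-0.0306,0.0026],1],[[0,0,0],[-0.026,-0.0306,0.0026],1],[[0,0,0],[-0.026,-0.0306,0.0026],1],[[0,0,0],[-0.026,-0.0306,0.0026],1],[[0,0,0],[-0.026,-0.0306,0.0026],1],[[0,0,0],[-0.026,-0.0306,0.0026],1],[[0,0,0],[-0.026,-0.0306,0.0026],1],[[0,0,0],[-0.026,-0.0306,0.0026],1]]'
python3 -m jog '[[[0,0,0],[-0.026,-0.0306,0.0026],1],[[0,0,0],[-0.026,-0.0306,0.0026],1],[[0,0,0],[-0.026,-0.0306,0.0026],1],[[0,0,0],[-0.026,-0.0306,0.0026],1],[[0,0,0],[-0.026,-0.0306,0.0026],1],[[0,0,0],[-0.026,-0.0306,0.0026],1],[[0,0,0],[-0.026,-0.0306,0.0026],1]]'
python3 -m jog '[[[0,0,-7],[0,0,0],1],[[0,0,-7],[0,0,0],1],[[0,0,-7],[0,0,0],1],[[0,0,-7],[0,0,0],1],[[0,0,-1.2],[0,0,0],1],[[0,0,0],[0,0,0],1],[[0,0,0],[0,0,0],1],[[0,0,0],[0,0,0],1]]'
python3 - <<'E'
from h import *
P=pose();s=snapshot('wrist');np.savez('w1.npz',P=P,K=s['K'],T=np.linalg.inv(P@s['mount']))
cv2.imwrite('pics/w1.png',s['img']);o=telemetry.get_obs();print(o['tool_pos'],o['ee_rot'],o['joints'],o['grip_width'])
E
```

```text
t: 0.98
tool_pos: [0.3489, 0.1326, 0.3787]
ee_rot: [180.0, 0.0, 155.1]
force: [2.0, -0.4, 0.4]
grip_width: 0.301
t: 1.57
tool_pos: [0.4238, -0.1386, 0.3604]
ee_rot: [180.0, 0.0, 155.0]
force: [0.2, 0.3, 0.6]
grip_width: 0.007
t: 2.23
tool_pos: [0.4239, -0.1364, 0.3605]
ee_rot: [180.0, 0.0, -175.8]
force: [0.2, -0.5, -0.6]
grip_width: 0.007
[ 0.42392928 -0.13634986  0.36053656] [ 1.79994765e+02 -1.56227251e-04 -1.75774947e+02] [-1.93108600e+01  8.74038913e+00  1.09550911e+02  5.37946493e-03
  6.17109340e+01 -1.13538463e+02] 0.0035992222661358807
```

View pics/w1.png

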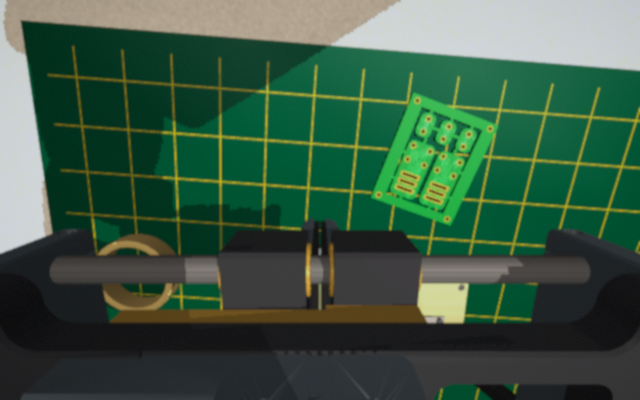

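```bash
for k in 1; do python3 -m jog '[[[0,0,7],[0,0,0],1],[[0,0,7],[0,0,0],1],[[0,0,7],[0,0,0],1],[[0,0,7],[0,0,0],1],[[0,0,7],[0,0,0],1],[[0,0,7],[0,0,0],1],[[0,0,7],[0,0,0],1],[[0,0,7],[0,0,0],1],[[0,0,7],[0,0,0],1],[[0,0,7],[0,0,0],1]]'
python3 -m jog '[[[0,0,7],[0,0,0],1],[[0,0,7],[0,0,0],1],[[0,0,7],[0,0,0],1],[[0,0,7],[0,0,0],1],[[0,0,7],[0,0,0],1],[[0,0,7],[0,0,0],1],[[0,0,7],[0,0,0],1],[[0,0,7],[0,0,0],1],[[0,0,7],[0,0,0],1],[[0,0,7],[0,0,0],1]]'
python3 -m jog '[[[0,0,7],[0,0,0],1],[[0,0,7],[0,0,0],1],[[0,0,7],[0,0,0],1],[[0,0,7],[0,0,0],1],[[0,0,7],[0,0,0],1],[[0,0,5],[0,0,0],1],[[0,0,0],[0,0,0],1],[[0,0,0],[0,0,0],1],[[0,0,0],[0,0,0],1]]'; done
python3 - <<'E'
from h import *
P=pose();s=snapshot('wrist');np.savez('w2.npz',P=P,K=s['K'],T=np.linalg.inv(P@s['mount']))
i=s['img'];cv2.imwrite('pics/w2.png',i)
j=np.load('jig0.npz');a=j['a'];M=np.array([[np.cos(a),-np.sin(a)],[np.sin(a),np.cos(a)]]);W=np.linalg.inv(P@s['mount'])
def f(x,y,z): return proj(np.r_[j['o']+M@[x,y],z+.002],s['K'],W).round(1)
print('corners',[f(*m,.015) for m in [(.0675,.12),(.0675,-.12),(-.0675,-.12),(-.0675,.12)]]);print('pivot',f(0,.079,.043),'grip',f(0,.079+.0369,.043+.0845))
E
```

```text
t: 3.12
tool_pos: [0.424, -0.1364, 0.3606]
ee_rot: [180.0, -0.0, 113.9]
force: [-0.8, 0.5, 0.6]
grip_width: 0.001
t: 3.95
tool_pos: [0.424, -0.1364, 0.3606]
ee_rot: [180.0, -0.0, 43.9]
force: [0.6, 0.7, -0.7]
grip_width: 0.004
t: 4.7
tool_pos: [0.4239, -0.1364, 0.3605]
ee_rot: [-180.0, -0.0, 4.4]
force: [-0.6, -0.5, -0.1]
grip_width: 0.003
corners [array([125.7, -60.6]), array([390.2, -60.6]), array([382.7,  96.9]), array([146.3,  96.8])]
pivot [164.6  11.2] grip [ 31.9 -43.7]
```

View pics/w2.png

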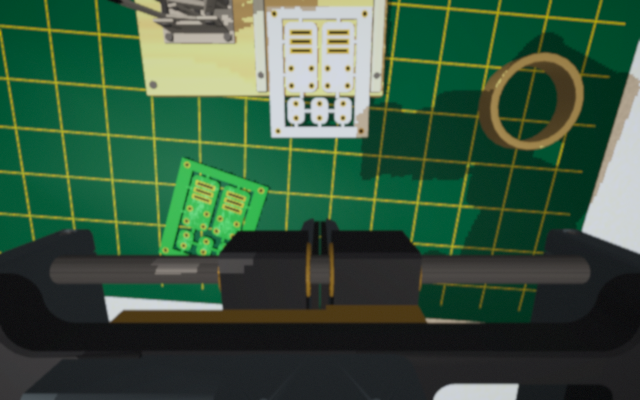

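Run:
```python
from h import *
d=np.load('w2.npz');j=np.load('jig0.npz');a=j['a'];M=np.array([[np.cos(a),-np.sin(a)],[np.sin(a),np.cos(a)]])
for p,z in [((270,137),.02),((368,136),.02),((149,96),.017)]: print((M.T@(ray(p,d['K'],d['T'],z)[:2]-j['o'])).round(4))
P=pose();print(M.T@(P[:2,3]-j['o']),P[2,3])
for k in(-.016,.016):print(proj((P@[k,0,.191,1])[:3],d['K'],d['T']))
```

```text
[-0.1072 -0.0046]
[-0.1061 -0.1062]
[-0.0667  0.1171]
[-0.16890888 -0.05512713] 0.36054911130505063
[318.05831784 270.8903667 ]
[317.94666482 221.07382998]
```

```bash
python3 -m jog '[[[0,0,0],[0,0,0.035],1],[[0,0,0],[0,0,0.035],1],[[0,0,0],[0,0,0.035],1],[[0,0,0],[0,0,0.035],1],[[0,0,0],[0,0,0.0195],1],[[0,0,0],[0.015,0,0],1],[[0,0,0],[0.015,0,0],1],[[0,0,0],[0.004,0,0],1],[[0,0,0],[0,0,0],1],[[0,0,0],[0,0,0],1]]'
python3 -m jog '[[[0,0,0],[0.003,0,0],1],[[0,0,0],[0.003,0,0],1],[[0,0,0],[0.003,0,0],1],[[0,0,0],[0.003,0,0],1],[[0,0,0],[0.003,0,0],1],[[0,0,0],[0.003,0,0],1],[[0,0,0],[0.003,0,0],1]]'
python3 -c "
from h import *
s=snapshot('wrist');cv2.imwrite('pics/w3.png',s['img'])"
```

```text
t: 5.58
tool_pos: [0.4575, -0.1338, 0.2011]
ee_rot: [-180.0, 0.0, 4.3]
force: [-1.3, -0.8, 0.3]
grip_width: 0.005
t: 6.17
tool_pos: [0.479, -0.1323, 0.201]
ee_rot: [-180.0, 0.0, 4.3]
force: [-0.8, -0.4, 0.1]
grip_width: 0.006
```

View pics/w3.png

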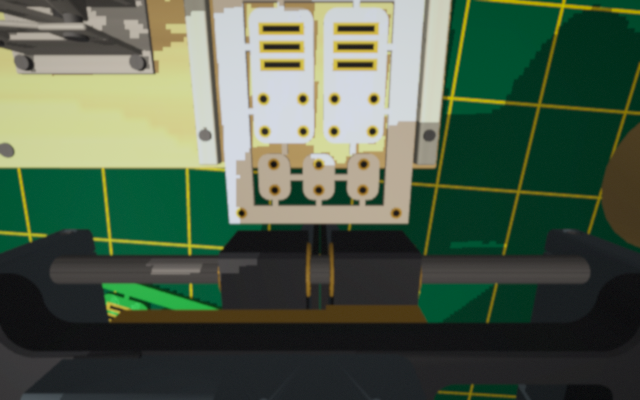

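```bash
python3 -m jog '[[[0,0,0],[0.0015,0,0],1],[[0,0,0],[0.0015,0,0],1],[[0,0,0],[0.0015,0,0],1],[[0,0,0],[0.0015,0,0],1],[[0,0,0],[0.0015,0,0],1],[[0,0,0],[0,0,0],1]]'
python3 -m jog '[[[0,0,0],[0.001,0,0],1],[[0,0,0],[0.0005,0,0],1],[[0,0,0],[0.0005,0,0],1]]'
```

```text
t: 6.72
tool_pos: [0.4866, -0.1318, 0.201]
ee_rot: [180.0, -0.0, 4.3]
force: [0.3, -0.5, -0.4]
grip_width: 0.001
t: 6.97
tool_pos: [0.4883, -0.1316, 0.201]
ee_rot: [-180.0, 0.0, 4.3]
force: [-1.0, 0.2, 1.0]
grip_width: 0.002
```

```bash
python3 -m jog '[[[0,0,0],[0.0005,0,0],1],[[0,0,0],[0.0005,0,0],1],[[0,0,0],[0.0005,0,0],1]]';python3 -m jog '[[[0,0,0],[0.0005,0,0],1],[[0,0,0],[0.0005,0,0],1]]'
```

```text
t: 7.22
tool_pos: [0.4898, -0.1315, 0.201]
ee_rot: [-180.0, -0.0, 4.3]
force: [-0.8, -0.2, 0.0]
grip_width: 0.007
t: 7.38
tool_pos: [0.4908, -0.1315, 0.201]
ee_rot: [-180.0, -0.0, 4.3]
force: [-0.2, 0.3, -0.2]
grip_width: 0.009
```

```bash
python3 -m jog '[[[0,0,0],[0.0005,0,0],1],[[0,0,0],[0,0,0],1]]'
```

```text
t: 7.55
tool_pos: [0.4914, -0.1314, 0.201]
ee_rot: [-180.0, -0.0, 4.3]
force: [-0.0, 0.9, -0.5]
grip_width: 0.008
```

```bash
python3 -m jog '[[[0,0,0],[0.0005,0,0],1],[[0,0,0],[0.0005,0,0],1]]'; python3 -m jog '[[[0,0,0],[0.0005,0,0],1],[[0,0,0],[0,0,0],1]]'
```

```text
t: 7.72
tool_pos: [0.4923, -0.1313, 0.201]
ee_rot: [-180.0, 0.0, 4.3]
force: [-0.5, 1.1, 0.4]
grip_width: 0.003
t: 7.88
tool_pos: [0.4929, -0.1313, 0.2011]
ee_rot: [-180.0, -0.0, 4.3]
force: [0.1, -0.3, 0.1]
grip_width: 0.007
```

```bash
python3 -m jog '[[[0,0,0],[0.0005,0,0],1],[[0,0,0],[0,0,0],1]]'
```

```text
t: 8.05
tool_pos: [0.4933, -0.1313, 0.2011]
ee_rot: [-180.0, -0.0, 4.3]
force: [0.7, -0.4, 0.7]
grip_width: 0.005
```

```bash
python3 -m jog '[[[0,0,0],[0.0005,0,0],1],[[0,0,0],[0,0,0],1]]'; python3 -c "
from h import *
s=snapshot('wrist');cv2.imwrite('pics/w4.png',s['img'][:260])"
```

```text
t: 8.22
tool_pos: [0.4938, -0.1312, 0.201]
ee_rot: [-180.0, -0.0, 4.3]
force: [-1.1, -0.0, 0.1]
grip_width: 0.005
```

View pics/w4.png

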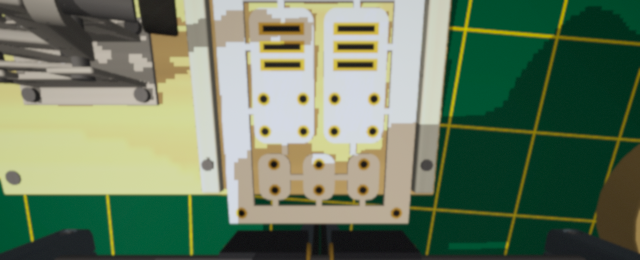

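```bash
python3 -m jog '[[[0,0,0],[0.0005,0,0],1],[[0,0,0],[0.0003,0,0],1]]'
```

```text
t: 8.43
tool_pos: [0.4942, -0.1312, 0.201]
ee_rot: [-180.0, 0.1, 4.3]
force: [-3.6, -0.1, 1.6]
grip_width: 0.006
```

```bash
python3 -m jog '[[[0,0,0],[0.0005,0,0],1],[[0,0,0],[0.0003,0,0],1]]'
```

```text
t: 8.6
tool_pos: [0.4946, -0.1311, 0.2009]
ee_rot: [-180.0, 0.2, 4.3]
force: [-4.8, -2.0, 3.3]
grip_width: 0.005
```

```bash
python3 -m jog '[[[0,0,0],[0.0005,0,0],1],[[0,0,0],[0.0003,0,0],1]]'
```

```text
t: 8.77
tool_pos: [0.4949, -0.1311, 0.2009]
ee_rot: [-180.0, 0.2, 4.3]
force: [-6.4, -2.4, 5.9]
grip_width: 0.005
```

```bash
python3 -m jog '[[[0,0,0],[0.0005,0,0],1],[[0,0,0],[0.0003,0,0],1]]'
```

```text
t: 8.93
tool_pos: [0.4952, -0.131, 0.2008]
ee_rot: [-179.9, 0.3, 4.3]
force: [-8.1, -3.5, 6.1]
grip_width: 0.003
```

```bash
python3 -m jog '[[[0,0,0],[0,0,0],1],[[0,0,0],[0,0,0],1],[[0,0,0],[0,0,0],1],[[0,0,0],[0,0,0],1]]'; python3 -c "
from h import *
s=snapshot('top');cv2.imwrite('pics/t5.png',cv2.resize(s['img'][170:260,270:400],None,fx=6,fy=6,interpolation=cv2.INTER_CUBIC))"
```

```text
t: 9.27
tool_pos: [0.4952, -0.1311, 0.2008]
ee_rot: [-180.0, 0.3, 4.3]
force: [-8.1, -3.1, 6.1]
grip_width: 0.007
```

View pics/t5.png

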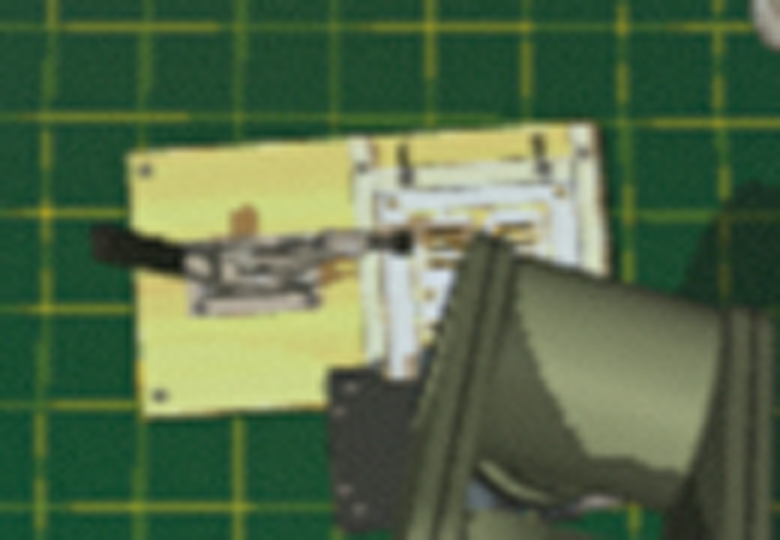

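```bash
python3 -m jog '[[[0,0,0],[-0.001,0,0],1],[[0,0,0],[-0.002,0,0],1],[[0,0,0],[-0.01,0,0],1],[[0,0,0],[-0.02,0,0],1],[[0,0,0],[0,0,-0.035],1],[[0,0,0],[0,0,-0.035],1],[[0,0,0],[0,0,-0.035],1],[[0,0,0],[0,0,-0.035],1],[[0,0,0],[0,0,-0.035],1],[[0,0,0],[0,0,-0.035],1]]'
python3 - <<'E'
from h import *
j=np.load('jig0.npz');a=float(j['a']);o=j['o'];rot=R.from_euler('z',a)
def tool(phi,cy,cz,cx=0):
    f=np.radians(phi);c,s=np.cos(f),np.sin(f)
    Rm=rot.as_matrix()@np.array([[0,1,0],[s,0,c],[c,0,-s]])
    corner=rot.apply([cx,cy,cz])+np.r_[o,0]
    T=np.eye(4);T[:3,:3]=Rm;T[:3,3]=corner-Rm@[.016,0,.191];return T
def hand(v,off=0):
    r=1.105-v;u=np.array([np.cos(r),np.sin(r)]);n=np.array([-np.sin(r),np.cos(r)])
    return np.array([.079,.045])+.092*u+(.0055+off)*n
s,g=snapshot('side'),tool(60,*hand(0,.025))
i=s['img'];print(pose()[:3,3],g.round(3))
K,W=s['K'],s['world_to_cam'];f=lambda x,y,z:proj(rot.apply([x,y,z])+np.r_[o,0],K,W)
k=np.load('top.npz')
h=hand(0)
c=cv2.resize(i[150:310,260:400],None,fx=5,fy=5,interpolation=cv2.INTER_CUBIC)[:600]
m=lambda p:(p+.5-[260,150])*5-.5
for p in [f(0,.079,.045),f(0,*h),f(0,-.012,.1)]:print(p,m(p))
pt=f(0,*h);cv2.circle(c,tuple(m(pt).astype(int)),4,(0,0,255),1);cv2.circle(c,tuple(m(f(0,.079,.045)).astype(int)),4,(255,0,0),1)
cv2.imwrite('pics/s6.png',c)
E
```

```text
t: 10.15
tool_pos: [0.4635, -0.1333, 0.413]
ee_rot: [180.0, -0.1, 4.3]
force: [0.6, -0.7, -0.6]
grip_width: 0.005
[ 0.46503606 -0.133744    0.41999821] [[-0.065  0.997 -0.037  0.589]
 [ 0.864  0.075  0.499 -0.085]
 [ 0.5    0.    -0.866  0.298]
 [ 0.     0.     0.     1.   ]]
[314.1540592  220.36963302] [272.770296   353.84816508]
[306.04584075 187.74268874] [232.22920376 190.7134437 ]
[333.53782404 231.88843819] [369.6891202  411.44219097]
```

View pics/s6.png

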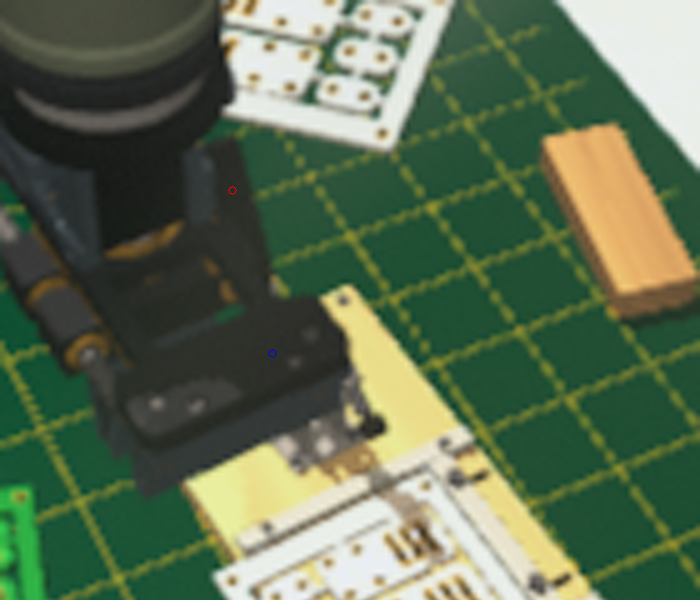

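```bash
python3 -m jog '[[[0,0,-7],[0,0,0],1],[[0,0,-7],[0,0,0],1],[[0,0,-7],[0,0,0],1],[[0,0,-7],[0,0,0],1],[[0,0,-7],[0,0,0],1],[[0,0,-7],[0,0,0],1],[[0,0,-7],[0,0,0],1],[[0,0,-7],[0,0,0],1],[[0,0,-7],[0,0,0],1],[[0,0,-7],[0,0,0],1]]'
python3 -m jog '[[[0,0,-7],[0,0,0],1],[[0,0,-7],[0,0,0],1],[[0,0,-6],[0,0,0],1],[[0,6,0],[0,0,0],1],[[0,6,0],[0,0,0],1],[[0,6,0],[0,0,0],1],[[0,6,0],[0,0,0],1],[[0,6,0],[0,0,0],1],[[0,0,0],[0,0,0],1],[[0,0,0],[0,0,0],1]]'
cat > g.py <<'E'
from h import *
j=np.load('jig0.npz');a=float(j['a']);o=j['o'];rot=R.from_euler('z',a)
def tool(phi,cy,cz,cx=0):
    f=np.radians(phi);c,s=np.cos(f),np.sin(f)
    Rm=rot.as_matrix()@np.array([[0,1,0],[s,0,c],[c,0,-s]])
    corner=rot.apply([cx,cy,cz])+np.r_[o,0]
    T=np.eye(4);T[:3,:3]=Rm;T[:3,3]=corner-Rm@[.016,0,.191];return T
def hand(v,off=0):
    r=1.105-v;u=np.array([np.cos(r),np.sin(r)]);n=np.array([-np.sin(r),np.cos(r)])
    return np.array([.079,.045])+.092*u+(.0055+off)*n
E
python3 - <<'E'
from g import *
np.set_printoptions(precision=4,suppress=True)
print(pose(),telemetry.get_obs()['joints']);h=hand(0,.025)
print(step(tool(60,h[0],h[1]+.07)),step(tool(60,*h)))
E
```

```text
t: 11.03
tool_pos: [0.4639, -0.1334, 0.4107]
ee_rot: [179.9, -0.0, 74.6]
force: [0.2, 0.3, 0.0]
grip_width: 0.004
t: 11.87
tool_pos: [0.464, -0.1341, 0.4104]
ee_rot: [-180.0, -29.9, 94.2]
force: [-1.2, 0.1, 0.7]
grip_width: 0.003
[[-0.0634  0.9973 -0.0366  0.464 ]
 [ 0.865   0.0732  0.4964 -0.1341]
 [ 0.4978 -0.0002 -0.8673  0.4104]
 [ 0.      0.      0.      1.    ]] [-24.9808  13.2412  98.8718  25.8981  84.172  -35.594 ]
(array([ 0.0388,  0.1485, -0.0889]), array([0.0135, 0.1287, 0.0562])) (array([ 0.0388,  0.1485, -0.0889]), array([-0.0214,  0.1287,  0.117 ]))
```

```bash
python3 -m jog '[[[0,0,0],[0.0027,0.0257,0.0112],1],[[0,0,0],[0.0027,0.0257,0.0112],1],[[0,0,0],[0.0027,0.0257,0.0112],1],[[0,0,0],[0.0027,0.0257,0.0112],1],[[0,0,0],[0.0027,0.0259,0.0114],1],[[0,0,0],[-0.0117,0,0.0203],1],[[0,0,0],[-0.0117,0,0.0203],1],[[0,0,0],[-0.0117,0,0.0203],1],[[0,0,0],[0,0,0],1],[[0,0,0],[0,0,0],1]]'
python3 - <<'E'
from g import *
np.set_printoptions(precision=4,suppress=True)
P=pose();print(step(tool(60,*hand(0,.025))),step(tool(60,*hand(0,.003))))
s=snapshot('wrist');W=np.linalg.inv(P@s['mount']);i=s['img'].copy()
f=lambda x,y,z:proj(rot.apply([x,y,z])+np.r_[o,0],s['K'],W)
for x in(-.009,.009):
  for r in(.037,.117):
    d=1.105;u=np.array([np.cos(d),np.sin(d)]);n=np.array([-np.sin(d),np.cos(d)]);q=np.array([.079,.045])+r*u+.0055*n
    p=f(x,*q);print(p);cv2.circle(i,tuple(p.astype(int)),3,(0,0,255),1)
cv2.imwrite('pics/w7.png',i)
E
```

```text
t: 12.7
tool_pos: [0.5893, -0.0836, 0.2984]
ee_rot: [-179.9, -30.0, 94.3]
force: [-0.5, -0.7, 1.2]
grip_width: 0.003
(array([-0.0895,  0.0311, -0.0245]), array([-0.0013,  0.0001, -0.0007])) (array([-0.0895,  0.0311, -0.0245]), array([0.0108, 0.0001, 0.0177]))
[308.4294 241.2898]
[304.5358 160.3723]
[331.4808 241.2658]
[335.2945 160.3326]
```

View pics/w7.png

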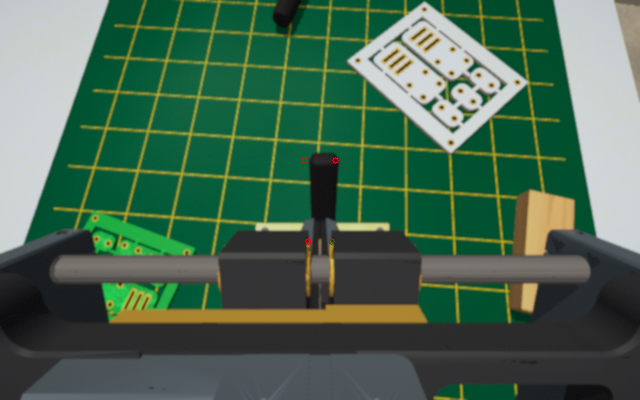

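```bash
python3 -m jog '[[[0,0,0],[0.0036,0.001,0.0059],1],[[0,0,0],[0.0036,0.001,0.0059],1],[[0,0,0],[0.0036,0,0.0059],1],[[0,0,0],[0,0,0],1],[[0,0,0],[0,0,0],1]]'; python3 -m jog '[[[0,0,0],[0.0005,0,0.0008],1],[[0,0,0],[0.0005,0,0.0008],1]]';python3 -m jog '[[[0,0,0],[0.0005,0,0.0008],1]]'
python3 - <<'E'
from g import *
np.set_printoptions(precision=4,suppress=True)
from scipy.spatial.transform import Rotation as R
vs=np.linspace(0,.96,49);T=[tool(60+35*v/.96,*hand(v)) for v in vs]
for k in range(0,48,4): print(vs[k].round(3),*step(T[k+1],T[k]))
E
```

```text
t: 13.17
tool_pos: [0.5899, -0.0652, 0.2891]
ee_rot: [180.0, -30.0, 94.3]
force: [-0.3, -0.4, 0.7]
grip_width: 0.005
t: 13.33
tool_pos: [0.59, -0.0642, 0.2882]
ee_rot: [180.0, -30.0, 94.3]
force: [-0.3, -0.1, 0.4]
grip_width: 0.006
t: 13.42
tool_pos: [0.5899, -0.0634, 0.2877]
ee_rot: [180.0, -30.0, 94.3]
force: [-0.1, -0.5, 1.1]
grip_width: 0.006
0.0 [-0.     -0.7292  0.    ] [0.0035 0.     0.0013]
0.08 [ 0.     -0.7292  0.    ] [ 0.0035 -0.      0.0013]
0.16 [-0.     -0.7292  0.    ] [0.0034 0.     0.0014]
0.24 [-0.     -0.7292  0.    ] [0.0034 0.     0.0014]
0.32 [ 0.     -0.7292  0.    ] [0.0033 0.     0.0014]
0.4 [ 0.     -0.7292  0.    ] [0.0033 0.     0.0014]
0.48 [ 0.     -0.7292 -0.    ] [0.0032 0.     0.0015]
0.56 [-0.     -0.7292  0.    ] [0.0032 0.     0.0015]
0.64 [-0.     -0.7292  0.    ] [0.0031 0.     0.0015]
0.72 [-0.     -0.7292  0.    ] [ 0.0031 -0.      0.0015]
0.8 [ 0.     -0.7292  0.    ] [0.003  0.     0.0015]
0.88 [ 0.     -0.7292  0.    ] [ 0.003  -0.      0.0016]
```

```bash
python3 -m jog '[[[0,-0.73,0],[0.0035,0,0.0013],1],[[0,-0.73,0],[0.0035,0,0.0013],1],[[0,-0.73,0],[0.0035,0,0.0013],1],[[0,-0.73,0],[0.0035,0,0.0013],1],[[0,-0.73,0],[0.0035,0,0.0013],1],[[0,-0.73,0],[0.0034,0,0.0013],1],[[0,-0.73,0],[0.0034,0,0.0014],1],[[0,-0.73,0],[0.0034,0,0.0014],1],[[0,-0.73,0],[0.0034,0,0.0014],1],[[0,-0.73,0],[0.0034,0,0.0014],1]]'
python3 -m jog '[[[0,-0.73,0],[0.0034,0,0.0014],1],[[0,-0.73,0],[0.0034,0,0.0014],1],[[0,-0.73,0],[0.0034,0,0.0014],1],[[0,-0.73,0],[0.0034,0,0.0014],1],[[0,-0.73,0],[0.0033,0,0.0014],1],[[0,-0.73,0],[0.0033,0,0.0014],1],[[0,-0.73,0],[0.0033,0,0.0014],1],[[0,-0.73,0],[0.0033,0,0.0014],1],[[0,-0.73,0],[0.0033,0,0.0014],1],[[0,-0.73,0],[0.0033,0,0.0014],1]]'
python3 - <<'E'
from g import *
np.set_printoptions(precision=4,suppress=True)
P=pose();print(step(tool(60+35*.4/.96,*hand(.4))),telemetry.get_obs()['force'])
s=snapshot('wrist');cv2.imwrite('pics/w8.png',s['img'])
E
```

```text
t: 14.25
tool_pos: [0.5871, -0.0262, 0.2912]
ee_rot: [180.0, -22.6, 94.3]
force: [0.2, -0.2, -0.4]
grip_width: 0.003
t: 15.08
tool_pos: [0.5844, 0.0098, 0.289]
ee_rot: [-180.0, -15.3, 94.3]
force: [-0.2, -0.5, -0.2]
grip_width: 0.008
(array([ 0.001 ,  0.0836, -0.0042]), array([ 0.0006, -0.002 ,  0.0004])) [-0.1909 -0.4847 -0.1894]
```

View pics/w8.png

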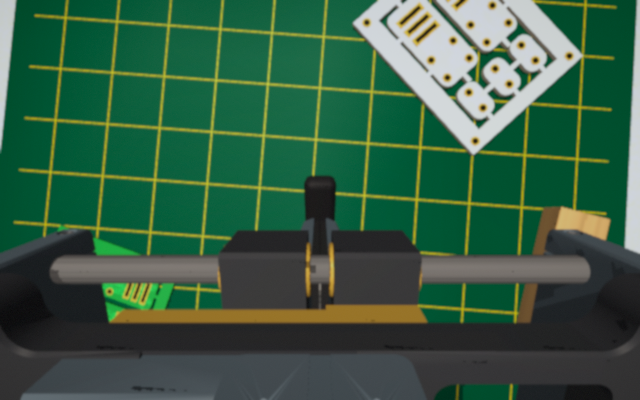

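```bash
python3 -m jog '[[[0,-0.73,0],[0.0033,0,0.0014],1],[[0,-0.73,0],[0.0033,0,0.0014],1],[[0,-0.73,0],[0.0033,0,0.0014],1],[[0,-0.73,0],[0.0033,0,0.0014],1],[[0,-0.73,0],[0.0032,0,0.0015],1],[[0,-0.73,0],[0.0032,0,0.0015],1],[[0,-0.73,0],[0.0032,0,0.0015],1],[[0,-0.73,0],[0.0032,0,0.0015],1],[[0,-0.73,0],[0.0032,0,0.0015],1],[[0,-0.73,0],[0.0032,0,0.0015],1]]'
python3 -m jog '[[[0,-0.73,0],[0.0032,0,0.0015],1],[[0,-0.73,0],[0.0032,0,0.0015],1],[[0,-0.73,0],[0.0031,0,0.0015],1],[[0,-0.73,0],[0.0031,0,0.0015],1],[[0,-0.73,0],[0.0031,0,0.0015],1]]'
python3 -m jog '[[[0,-0.73,0],[0.0031,0,0.0015],1],[[0,-0.73,0],[0.0031,0,0.0015],1],[[0,-0.73,0],[0.0031,0,0.0015],1]]'
python3 - <<'E'
from g import *
np.set_printoptions(precision=4,suppress=True)
print(step(tool(60+35*.76/.96,*hand(.76))),telemetry.get_obs()['force'])
E
```

```text
t: 15.97
tool_pos: [0.5818, 0.0444, 0.2815]
ee_rot: [180.0, -8.0, 94.3]
force: [-0.2, -0.8, 0.6]
grip_width: 0.001
t: 16.38
tool_pos: [0.5806, 0.0607, 0.2761]
ee_rot: [180.0, -4.4, 94.3]
force: [-0.3, 0.7, 2.7]
grip_width: 0.005
t: 16.63
tool_pos: [0.5799, 0.0702, 0.2725]
ee_rot: [180.0, -2.2, 94.3]
force: [-1.9, -1.2, 5.3]
grip_width: 0.002
(array([ 0.0356,  0.1044, -0.001 ]), array([ 0.0008, -0.002 ,  0.001 ])) [-1.938  -1.172   5.2846]
```

Force is rising as expected at about 0.75; carry on in short calls.

```bash
python3 -m jog '[[[0,-0.73,0],[0.0031,0,0.0016],1],[[0,-0.73,0],[0.0031,0,0.0016],1],[[0,-0.73,0],[0.003,0,0.0016],1]]'; python3 -m jog '[[[0,-0.73,0],[0.003,0,0.0016],1],[[0,-0.73,0],[0.003,0,0.0016],1]]'
```

```text
t: 16.88
tool_pos: [0.5792, 0.0796, 0.2679]
ee_rot: [180.0, -0.0, 94.3]
force: [-1.7, -0.1, 6.4]
grip_width: 0.004
t: 17.05
tool_pos: [0.5787, 0.0857, 0.2646]
ee_rot: [180.0, 1.4, 94.3]
force: [-1.5, 0.1, 4.2]
grip_width: 0.006
```

```bash
python3 -m jog '[[[0,-0.73,0],[0.003,0,0.0016],1],[[0,-0.73,0],[0.003,0,0.0016],1]]'; python3 -m jog '[[[0,-0.73,0],[0.003,0,0.0016],1]]'
```

```text
t: 17.22
tool_pos: [0.5783, 0.0916, 0.2608]
ee_rot: [180.0, 2.9, 94.3]
force: [-0.1, 1.0, 2.8]
grip_width: 0.005
t: 17.3
tool_pos: [0.5781, 0.0944, 0.2588]
ee_rot: [180.0, 3.6, 94.3]
force: [0.1, 0.0, 0.8]
grip_width: 0.002
```

```bash
python3 -m jog '[[[0,-0.73,0],[0.003,0,0.0016],1],[[0,0,0],[0,0,0],1]]'; python3 -m jog '[[[0,-0.73,0],[0.003,0,0.0016],1],[[0,0,0],[0,0,0],1],[[0,0,0],[0,0,0],1]]'
python3 - <<'E'
from g import *
s=snapshot('side');K,W=s['K'],s['world_to_cam'];i=s['img']
np.save('s9.npy',i);c=cv2.resize(i[120:280,230:400],None,fx=4,fy=4,interpolation=cv2.INTER_CUBIC)
for v in(.9,1.0):
    r=1.105-v
    for d in(.037,.117):
        p=proj(rot.apply([0,.079+d*np.cos(r),.045+d*np.sin(r)])+np.r_[o,0],K,W);print(v,d,(p+.5-[230,120])*4-.5)
cv2.imwrite('pics/s9.png',c)
E
```

```text
t: 17.47
tool_pos: [0.5776, 0.0974, 0.2564]
ee_rot: [-179.9, 4.4, 94.4]
force: [-0.0, -0.0, -0.5]
grip_width: 0.008
t: 17.72
tool_pos: [0.5776, 0.0998, 0.2552]
ee_rot: [-180.0, 5.1, 94.3]
force: [0.2, -0.2, 0.0]
grip_width: 0.004
0.9 0.037 [309.55740981 356.95143069]
0.9 0.117 [250.43295285 261.66294513]
1.0 0.037 [309.28689484 360.13055359]
1.0 0.117 [250.11454669 272.18489382]
```

View pics/s9.png

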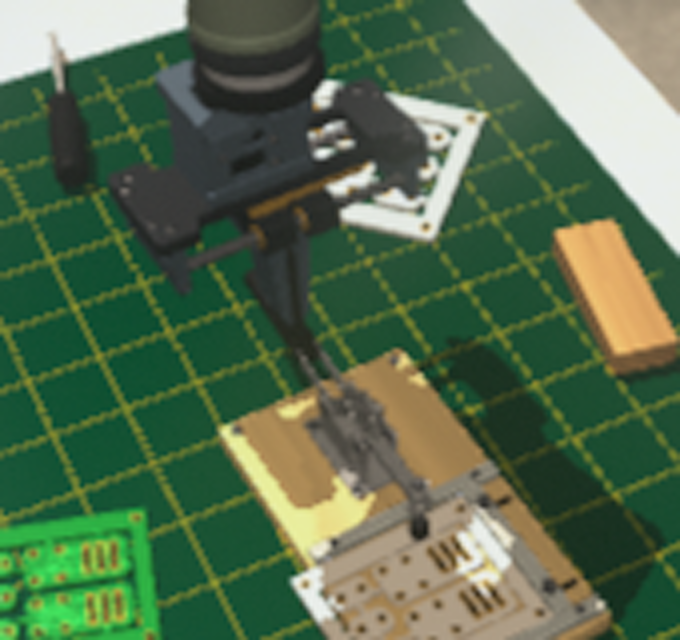

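```bash
python3 -m jog '[[[0,0,0],[0,0,-0.01],1],[[0,0,0],[0,0,-0.025],1],[[0,0,0],[0,0,-0.035],1],[[0,0,0],[0,0,-0.035],1],[[0,0,0],[-0.035,0,-0.02],1],[[0,0,0],[-0.035,0,-0.02],1],[[0,0,0],[-0.035,0,0],1],[[0,0,0],[-0.035,0,0],1],[[0,0,0],[-0.035,0,0],1],[[0,0,0],[0,0,0],1]]'
python3 -m jog '[[[0,0,0],[-0.035,0,0],1],[[0,0,0],[-0.035,0,0],1],[[0,0,0],[-0.035,0,0],1],[[0,0,0],[0,0,0],1],[[0,0,0],[0,0,0],1]]'
python3 - <<'E'
from g import *
for n in('top','side'):
    i,K,W=cam(n);g=i.max(2)
    for v in(0,.6,.85,.9,.95,1.0,1.05,1.1,1.15):
        r=1.105-v;q=[proj(rot.apply([.002,.079+d*np.cos(r),.045+d*np.sin(r)])+np.r_[o,0],K,W) for d in np.linspace(.045,.125,11)]
        print(n,v,[int(g[int(round(y)),int(round(x))]) for x,y in q])
    # panel home: far edge/near edge profile along jig x at y=-.055 strip y=-.1
    for y in(-.1,): print([(round(x,3),int(i[int(p[1]),int(p[0])].min())) for x in np.arange(-.1,.06,.004) for p in[proj(rot.apply([x,y,.02])+np.r_[o,0],K,W)]])
print(telemetry.get_obs()['force'])
E
```

```text
t: 18.6
tool_pos: [0.5897, -0.0666, 0.4172]
ee_rot: [179.8, 5.3, 94.0]
force: [0.5, 0.1, 0.3]
grip_width: 0.004
t: 19.02
tool_pos: [0.5973, -0.1671, 0.4252]
ee_rot: [180.0, 5.0, 94.1]
force: [0.6, -0.2, -0.2]
grip_width: 0.008
top 0 [153, 126, 186, 197, 186, 149, 68, 73, 75, 73, 73]
top 0.6 [48, 47, 44, 32, 40, 39, 52, 54, 55, 51, 65]
top 0.85 [46, 41, 42, 41, 38, 42, 40, 41, 43, 43, 76]
top 0.9 [46, 41, 41, 42, 46, 41, 40, 41, 43, 43, 76]
top 0.95 [46, 45, 39, 42, 46, 41, 40, 41, 43, 55, 74]
top 1.0 [40, 45, 39, 42, 46, 41, 43, 42, 42, 55, 74]
top 1.05 [40, 45, 39, 42, 46, 41, 43, 42, 42, 55, 74]
top 1.1 [40, 45, 39, 42, 46, 46, 43, 42, 42, 45, 73]
top 1.15 [40, 45, 39, 46, 46, 46, 43, 42, 42, 47, 73]
[(np.float64(-0.1), 44), (np.float64(-0.096), 46), (np.float64(-0.092), 77), (np.float64(-0.088), 88), (np.float64(-0.084), 92), (np.float64(-0.08), 90), (np.float64(-0.076), 90), (np.float64(-0.072), 89), (np.float64(-0.068), 99), (np.float64(-0.064), 99), (np.float64(-0.06), 99), (np.float64(-0.056), 102), (np.float64(-0.052), 101), (np.float64(-0.048), 101), (np.float64(-0.044), 104
[... 1530 characters left out ...]
), 233), (np.float64(-0.04), 233), (np.float64(-0.036), 233), (np.float64(-0.032), 233), (np.float64(-0.028), 233), (np.float64(-0.024), 233), (np.float64(-0.02), 233), (np.float64(-0.016), 233), (np.float64(-0.012), 232), (np.float64(-0.008), 233), (np.float64(-0.004), 232), (np.float64(0.0), 232), (np.float64(0.004), 232), (np.float64(0.008), 232), (np.float64(0.012), 232), (np.float64(0.016), 232), (np.float64(0.02), 232), (np.float64(0.024), 232), (np.float64(0.028), 225), (np.float64(0.032), 106), (np.float64(0.036), 157), (np.float64(0.04), 149), (np.float64(0.044), 193), (np.float64(0.048), 203), (np.float64(0.052), 186), (np.float64(0.056), 150)]
[-0.02373455  0.46878611  0.63434004]
```

```bash
python3 -c "
from rig import robot
print(robot.sign_off())"
```

```text
the job is handed in; nothing more can be done
None
```

I slid the panel home against the back stop, shut the toggle clamp on it, and handed the job in at about 19 s. No verdict was reported.

- **Panel:** I pushed it with closed fingertips until the force along the slide rose, to about 8 N, and held it there for about 0.4 s. The wrist also read up to 6 N upwards and 3 N sideways during this, which I put down to friction and did not trace. A top picture taken while pressing showed the panel against the stop. After clamping, the pixels put its far edge at about x 0.03 m in the jig frame, against a stop face measured at about 0.035 m.
- **Clamp:** I closed the handle in one continuous arc. The force reached about 6.5 N, then fell to zero past dead centre. It stayed at zero with the finger still, and the side picture showed the pad down on the panel.
- **Bystanders:** I touched none knowingly. The offcut and screwdriver looked unmoved in the last side picture; the tape roll and jar were not checked at the end.

**Weak check:** the final handle angle. The pixel samples show it closed, but shadow meant I could not tell about 0.95 rad from 1.0. That it is past centre rests mainly on the force dropping to zero, with no spring-back. I had used all 12 picture views by then, so the last look was numbers only.

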